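# True up the swivel stop of a bench jig with a square

### The job

The left-hand stop of the small grey bench jig has swung out of square. Pick up the steel square by its upright grip, lay it flat on the jig's base plate and press it firmly into the corner, so that its two outer edges push the stop true and lie flush along both the fixed fence and the stop. Finish while still holding the square pressed there, and leave the other things on the worktop alone.

Things in the scene. Friction and masses are not known exactly. Their poses are not given: they have to be found in the camera images.
- square_grip (a point): Centre of the black upright finger grip on the steel square, 25 mm above the square's underside. The grip is 14 mm wide along the square's x, 40 mm long along its y, and stands from 8 to 42 mm above the underside; z is up.
- square_corner (a point): The outer right-angled corner of the square, on its underside: 35 mm along x and 35 mm along y from the grip, 25 mm lower. Axes as for the grip.
- square: The steel square: a loose flat triangular frame, 8 mm thick, 0.30 kg; origin on its underside below the grip's centre, axes as the grip's. The two outer edges that form the right angle are the faces 35 mm ahead (+x) and 35 mm to the left (+y) of the origin, each 90 mm long from the corner (35, 35) mm back to -55 mm. The third side is a slanting brace.
- jig: The jig, fixed: a grey plate 150 (x) by 190 (y) by 10 mm; origin under its centre, on the worktop. The far fence's inner face is the plane x = 52 mm; the left stop's, when square, is y = 65 mm. Both bars stand 14 mm above the plate's top. The square belongs in their corner, its +x edge on the fence, its +y edge on the stop, its axes then along the jig's.
- jig_corner (a point): Where the inner faces of the fence and of the squared stop meet, on the top of the base plate (10 mm above the worktop): at (+52, +65) mm in the jig's frame. Axes as the jig's.
- fence (a point): The fixed fence bar, aluminium, 18 mm thick, 180 mm long, 14 mm high; origin at the middle of its inner face, at its foot, on the plate's top; axes as the jig's.
- stop (a joint): Angle of the swivelling stop (rad): 0 is square to the fence; positive means that its near end leans in over the plate, to the right, so that the corner is too narrow. It turns stiffly and stays where it is pushed: 0.06 N m of friction, about 0.7 N at its near end. It can turn from -0.35 to +0.40.
- stop_bar (a point): The swivelling aluminium stop, 20 mm thick, 120 mm long, 14 mm high; origin on its upright pivot at (30, 75) mm in the jig's frame, on the plate's top; x along the bar, which reaches from 17 mm ahead of the pivot (5 mm short of the fence) to 103 mm behind; its inner face lies 10 mm from the pivot. A square edge pressed flush on both sides of the pivot sets it true.
- stopwatch: Bystander: black stopwatch, 97 x 91 x 18 mm, right of the jig; origin under its centre.
- sample_jar: Bystander: white capped sample jar, diameter 56, height 76 mm, behind the square; origin under its centre.
- petri_dish: Bystander: clear petri dish, diameter 69, height 15 mm, behind the square; origin under its centre.
Mind the look-alikes: they are no part of the job. Of the things that look like the square, the larger one is meant.

How it is judged (in metres and radians):
On the way:
1. the square has been lifted clear of the worktop (height (world z) of square above 0.03 m), for 0.2 s.
At the end, for the whole second after the job is handed in: The square lies flat on the plate (0.03 rad, 2.5 mm), its corner within 2.5 mm of the jig's, its edges within 0.025 rad of the fence, pressing on fence and stop with over 1.5 N each; the stop is within 0.025 rad of square; the fingers still bear on the square (over 2 N) and it is still (value of joint stop between -0.025 and 0.025 rad and angle between the x axis of square and the x axis of jig, either way round below 0.025 rad and angle between square's own z axis and vertical below 0.03 rad and x of square_corner in the frame of jig between 0.0495 and 0.0545 m and y of square_corner in the frame of jig between 0.0625 and 0.0675 m and z of square_corner in the frame of jig below 0.0125 m and contact force between square and jig_c1 above 1.5 N and contact force between square and stop above 1.5 N and contact force between the fingers and square above 2 N and linear speed of square below 0.01 m/s); the arm keeps its last pose, push and grip.
It fails at once if a bystander (stopwatch, sample jar or petri dish) is moved by more than 20 mm (distance of any of stopwatch, sample_jar, petri_dish from where it was at the start of the episode above 0.02 m).
It also fails if it takes over 48 s, if anything falls off the work surface, if the arm or the gripper's body presses on something with over 40 N, if the wrist force passes 120 N, or if a joint passes its speed limit or range.

### The arm

A 6-joint arm with a two-finger parallel gripper is mounted at the origin on a cart in front of the work surface, level with it; the furniture and walls round the work are solid. World frame = base frame: x ahead of the robot, y to its left, z up, the work surface at z = 0. Lengths are in mm, angles in rad, forces in N, time in s.
With the tool pointing down it reaches from about 300 to 775 mm from the base axis. Payload 14.6 kg.
Tool frame: the origin (TCP) lies at the very end of the fingers, on their centre line; the grasp point (between the pads) lies 19 mm behind it; z points along the fingers, y is the line along which they close (so a half turn about z gives the same grasp; the last joint's range is limited). The gripper opens to 94 mm and grips with 3 to 60 N. Pads are 16 mm wide; open, the fingers measure 119 mm over their backs; the gripper's body (75 mm by 177 mm) begins 78 mm behind the grasp point.
Start: joints at [-1.297, 0.3, 1.521, -0, 1.321, -0.067], TCP at [183.825, -518.36, 205.446] pointing down, gripper open.
Joint ranges: [-3.03, 3.03], [-0.79, 2.21], [0.23, 2.52], [-1.04, 4.18], [0, 3.07], [-2.55, 2.55]. Speed limits (rad/s): [2.22, 2.22, 2.57, 3.14, 3.14, 3.14].

### API

Orientations are given as [roll, pitch, yaw] about the fixed x, y, z axes, in that order (R = Rz(yaw) Ry(pitch) Rx(roll)).
In Python, from cell import manip gives the robot as it stands.
- The arm moves only by the tool servo_tool, never from a script. Its argument "motion" is a list that holds one entry, the list of rows, each a list of 7 numbers: the shift along the world's x, y, z as a fraction of full scale, then the turn, a rotation vector about the world's x, y, z as a fraction of full scale, then the closure, from 0 (fully open) to 1 (shut). In form: [[[x, y, z, rx, ry, rz, gripper], ...]]. A call has 1 to 10 rows; each row is the pose to reach, as a shift and turn from the pose commanded when the call began, turning the shorter way round; what a row does not reach only later rows make up. Full scale, the value 1, is 0.5 m for a shift and pi rad for a turn. A row lasts 1/10 s, in which the tool goes at most 50 mm and 8.59 degrees, less where a joint would pass 70% of its speed; a pose out of reach is approached as far as the arm can. A call with a number of a shift or a turn outside -1 to 1 is refused whole. A call with a gripper value outside its range is refused whole. The fingers move at their own pace and stop on an object; "newtons" is the grip in N (left out, the last holds). Time passes only in rows, so rows that repeat a pose let the fingers close. It gives the time, the measured TCP pose, the force, the opening and the grip force at its end, in the units of the state.
- manip.read_state(): the state, without advancing time (a new reading comes with each control period).
- manip.camera(name): name is "scene" or "top"; returns a dict with "frame" (384x512x3 uint8, red, green, blue), "range_z" (384x512 float32, mm along the optical axis (not along the pixel's ray), 0 where there is no reading), "vfov" (degrees; the focal length in pixels is half the picture's height over the tangent of half this angle, whatever the lens; pixels are square), "cx", "cy" (the principal point, pixels), "cam_to_world" (4x4, takes a point from camera to world coordinates). Camera axes: x right, y down, z forward; pixel columns grow to the right and rows downward; lengths in mm; the calibration is good to about 2 mm. A picture is of the moment at which its call begins.
- manip.sign_off(): hands the job in; it is judged then, once.
The state is a dict: "clock": time; "joints": joint angles; "qd": joint speeds; "effort": joint torques, N m; "eef_pos": TCP position; "eef_rot": TCP orientation; "wrist_force": force on the tool from outside, world axes, zero at the start; "moment": the same for the moment, N m; "finger_gap": finger opening in mm; "finger_force": force on a finger pad.
Only numpy, scipy, OpenCV 4.12 (cv2) and the standard library are available. Lean on these libraries where they do the work, as an engineer would, in place of code of your own. Each camera call takes 0.05 s, during which the arm holds its last target. There are 200 camera calls.

## Working session

There is one attempt and no reset: what is moved stays moved. The work goes in short steps, Python scripts to look and compute and a tool call to move; the robot and the scene stay as the last step left them, time stands still between calls to the robot, and variables do not carry over. Pictures are saved under pics/ and viewed, at most 10 in all, crops included, and the job is handed in when it is done.

Besides the shell and the picture viewer there is one more tool, called after "Call:" as name(argument=value, ...), one argument or row to a line, values as JSON. servo_tool: Moves the arm, as the interface text tells. Its arguments: {"type":"object","properties":{"motion":{"type":"array"},"newtons":{"type":"number"}},"required":["motion"]}

```bash
mkdir -p pics
cat > h.py <<'E'
import numpy as np, cv2
from cell import manip
def cam(n):
    c=manip.camera(n); c['f']=c['frame'].shape[0]/2/np.tan(np.radians(c['vfov'])/2); return c
def pix(c,u,v,z=None):
    """world point of pixel: from range, or on plane z"""
    T=np.array(c['cam_to_world']); d=np.array([(u-c['cx'])/c['f'],(v-c['cy'])/c['f'],1])
    if z is None: s=np.median(c['range_z'][int(v)-1:int(v)+2,int(u)-1:int(u)+2])
    else: s=(z-T[2,3])/(T[:3,:3]@d)[2]
    return T[:3,:3]@(d*s)+T[:3,3]
def save(n,img): cv2.imwrite('pics/'+n,cv2.cvtColor(img,cv2.COLOR_RGB2BGR))
E
python3 - <<'E'
from h import *
import pickle
for n in('scene','top'):
    c=cam(n); pickle.dump(c,open(n+'0.pkl','wb')); save(n+'0.png',c['frame'])
    print(n,c['vfov'],c['cx'],c['cy'],np.round(c['cam_to_world'],3).tolist(),c['frame'].shape)
print(manip.read_state())
E
```

```text
scene 50.558150741526546 255.93131847935592 188.27442543661982 [[0.901, -0.232, 0.366, 107.156], [-0.433, -0.48, 0.763, -1177.885], [-0.002, -0.846, -0.533, 691.71], [0.0, 0.0, 0.0, 1.0]] (384, 512, 3)
top 51.65932326171293 253.785229401719 186.642884485749 [[-0.024, -0.978, 0.207, 336.064], [-1.0, 0.025, -0.001, -261.932], [-0.004, -0.207, -0.978, 1128.586], [0.0, 0.0, 0.0, 1.0]] (384, 512, 3)
{'clock': 0.1, 'joints': array([-1.29654954e+00,  3.00409910e-01,  1.52148591e+00, -2.90771281e-05,
        1.32070188e+00, -6.65906533e-02]), 'qd': array([-4.45593183e-05, -7.38804290e-04, -1.94607554e-03,  5.75292794e-04,
       -5.94919521e-04, -1.25384442e-03]), 'effort': array([ 3.00133841e-03, -5.32642865e+01, -3.53282046e+01,  7.09149381e-02,
        2.35203240e-02, -5.43443230e-05]), 'eef_pos': array([ 183.78636562, -518.14779114,  204.96015466]), 'eef_rot': array([-3.14058796e+00, -3.87745442e-05,  3.40844630e-01]), 'wrist_force': array([ 0.42054648, -0.10961309, -0.53421006]), 'moment': array([1.82493323e-05, 1.57897303e-02, 3.28881656e-02]), 'finger_force': 0.0, 'finger_gap': 93.71572011903291}
```

View pics/top0.png

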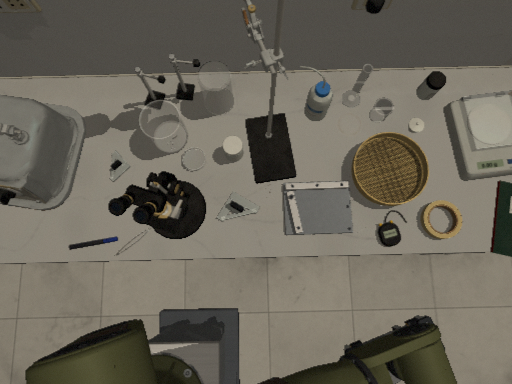

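View pics/scene0.png

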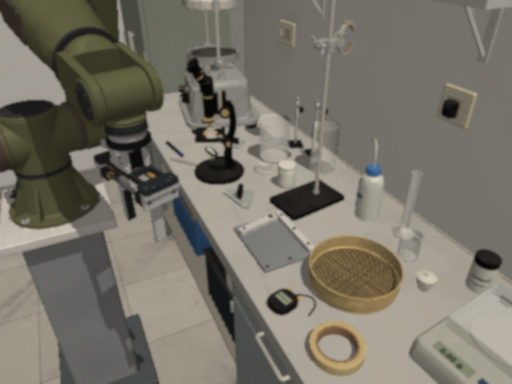

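The top view shows the jig at (318,208) with its stop at (293,212). Two things could be the square: (237,207), which is larger, and (117,165), which is smaller. I choose the larger and will check it in a close crop.

Run:
```python
from h import *
import pickle
c=pickle.load(open('top0.pkl','rb')); f=c['frame']
a=cv2.resize(f[172:247,205:365],None,fx=5,fy=5,interpolation=cv2.INTER_CUBIC)
b=cv2.resize(f[145:187,95:255],None,fx=5,fy=5,interpolation=cv2.INTER_CUBIC)
save('crop0.png',np.vstack([a,b]))
for p in[(237,207),(117,165),(320,210),(232,148),(319,184),(292,212),(270,190)]: print(p,pix(c,*p).round(1))
```

```text
(237, 207) [ 509.1 -215.3   41.6]
(117, 165) [643.2 129.8  23.3]
(320, 210) [ 499.6 -449.9   10.1]
(232, 148) [ 669.1 -205.5   76.5]
(319, 184) [ 572.  -448.8   25.5]
(292, 212) [ 493.8 -368.6   24.5]
(270, 190) [ 562.9 -310.     1.5]
```

View pics/crop0.png

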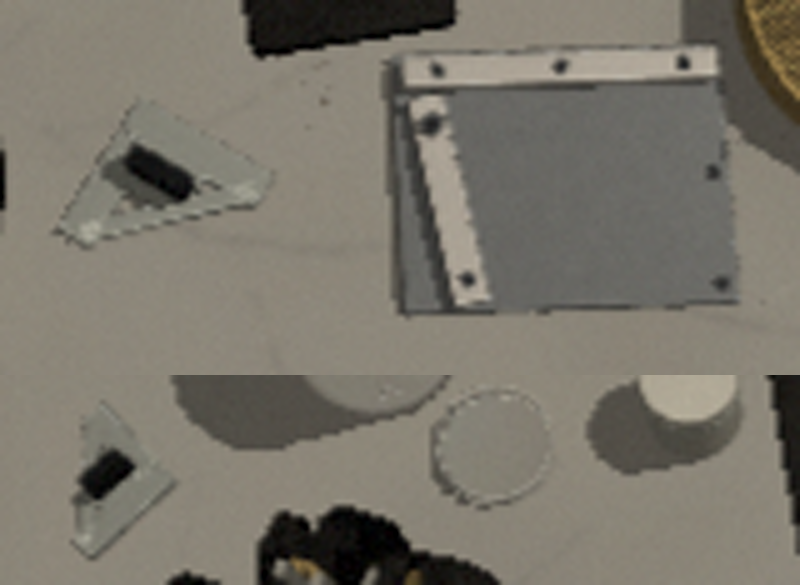

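The crop shows the larger square with its right-angle corner at top pixel (233,192). Its grip lies parallel to the edge running to the right, so the square is at about -0.55 rad. The stop leans in over the plate. Next I measure from both views.

```bash
cat >> h.py <<'E'
def cloud(c):
    T=np.array(c['cam_to_world']); v,u=np.indices(c['range_z'].shape); z=c['range_z']
    P=np.stack([(u-c['cx'])/c['f']*z,(v-c['cy'])/c['f']*z,z],-1)@T[:3,:3].T+T[:3,3]
    P[z==0]=np.nan; return P
def rect(m):
    (x,y),(w,h),a=cv2.minAreaRect(m[:,:2].astype(np.float32)); b=cv2.boxPoints(((x,y),(w,h),a))
    e=max([b[1]-b[0],b[2]-b[1]],key=np.linalg.norm)
    return np.round([x,y,max(w,h),min(w,h)],1), 'dir',round(float(np.arctan2(e[1],e[0])),3),'n',len(m)
E
python3 - <<'E'
from h import *
import pickle
for n in('top','scene'):
    c=pickle.load(open(n+'0.pkl','rb')); P=cloud(c); x,y,z=P[...,0],P[...,1],P[...,2]; g=c['frame'].astype(int).sum(-1)
    near=(abs(x-505)<70)&(abs(y+215)<60)
    print(n,'table z',np.nanmedian(z[near&(z<4)]))
    m=near&(z>30)&(z<60); print(' grip',rect(P[m]),np.nanmedian(z[m]),z[m].max())
    m=near&(z>5)&(z<13)&(g>200); print(' frame box',m.sum(),np.nanmedian(z[m]))
    J=(x>400)&(x<620)&(y<-330)&(y>-570)
    m=J&(z>18)&(z<32)&(x>558); print(' fence',rect(P[m]),np.nanmedian(z[m]))
    m=J&(z>18)&(z<32)&(x<552); print(' stop',rect(P[m]),np.nanmedian(z[m]))
    m=J&(z>7)&(z<13); print(' plate',rect(P[m]),np.nanmedian(z[m]))
c=pickle.load(open('top0.pkl','rb'))
q=lambda X,Y:(205+X/5-.4,172+Y/5-.4)
for nm,p,zz in[('corner',q(140,98),8),('end-y',q(274,175),8),('end-x',q(55,232),8),('fence inner L',q(403,90),24),('fence inner R',q(720,78),24),('fence outer L',q(403,55),24),('fence outer R',q(718,46),24),('plate near L',q(402,314),10),('plate near R',q(738,302),10),('stop in far',q(445,98),24),('stop in near',q(490,300),24),('pivot',q(431,125),24)]: print(nm,pix(c,*p,z=zz).round(1))
E
```

```text
top table z 0.44305795397553993
 grip (array([ 513.8, -212.6,   38.2,   13.9]), 'dir', 0.946, 'n', 74) 41.643341438779885 47.02905982421771
 frame box 533 8.299889062380998
 fence (array([ 589.8, -450.3,  239.1,   59.7]), 'dir', 1.57, 'n', 518) 23.840270055719884
 stop (array([ 511.7, -468.4,  211.2,  116.5]), 'dir', -1.393, 'n', 313) 24.612829845123088
 plate (array([ 505.8, -448. ,  238.7,  209.1]), 'dir', 1.545, 'n', 2312) 10.10480469822437
scene table z -402.094610267455
 grip (array([ 510.8, -218.3,   41.8,   13.7]), 'dir', 1.033, 'n', 49) 38.954093287348314 43.84618878868014
 frame box 262 7.379109390763574
 fence (array([ 588.5, -450.7,  235. ,   60.2]), 'dir', -1.564, 'n', 419) 23.18173206380402
 stop (array([ 492.4, -462. ,  215. ,  117. ]), 'dir', 1.562, 'n', 242) 23.18843778361179
 plate (array([ 525. , -447.8,  235.3,  186.5]), 'dir', -1.569, 'n', 2068) 9.534508620452357
corner [ 560.8 -201.9    8. ]
end-y [ 514.  -277.8    8. ]
end-x [ 484.4 -152.5    8. ]
fence inner L [ 558.5 -352.2   24. ]
fence inner R [ 560.9 -532.6   24. ]
fence outer L [ 578.8 -353.    24. ]
fence outer R [ 579.6 -532.8   24. ]
plate near L [ 433.  -347.6   10. ]
plate near R [ 435.  -536.7   10. ]
stop in far [ 553.3 -375.8   24. ]
stop in near [ 438.3 -395.7   24. ]
pivot [ 537.9 -367.2   24. ]
```

Call:
servo_tool(
  motion=[
    [[0.08,0.07,0,0,0,0.03,0],[0.16,0.15,0,0,0,0.06,0],[0.24,0.22,0,0,0,0.09,0],[0.32,0.3,0,0,0,0.12,0],[0.4,0.37,0,0,0,0.15,0],[0.48,0.45,0,0,0,0.18,0],[0.56,0.52,0,0,0,0.2,0],[0.63,0.585,0,0,0,0.2123,0],[0.657,0.61,-0.05,0,0,0.2123,0],[0.657,0.61,-0.1,0,0,0.2123,0]],
  ],
  newtons=30,
)

```text
clock: 1.1
eef_pos: [515.1, -210.2, 155.0]
eef_rot: [3.14, -0.001, 1.012]
wrist_force: [0.2, -0.1, -0.9]
finger_gap: 94.2
finger_force: 0.0
```

Call:
servo_tool(
  motion=[
    [[0,0,-0.08,0,0,0,0],[0,0,-0.15,0,0,0,0],[0,0,-0.2,0,0,0,0.4],[0,0,-0.2,0,0,0,0.5]],
  ],
)

```text
clock: 1.5
eef_pos: [510.5, -212.4, 52.1]
eef_rot: [-3.135, 0.001, 1.008]
wrist_force: [0.0, 0.0, -0.2]
finger_gap: 81.4
finger_force: 0.0
```

Run:
```python
from h import *
s=manip.read_state(); print({k:np.round(s[k],3) for k in('clock','eef_pos','eef_rot','finger_gap','wrist_force')})
c=cam('scene'); a=c['frame'][120:220,170:310]
t=cam('top'); b=t['frame'][150:250,180:320]
save('c1.png',np.hstack([cv2.resize(i,None,fx=2.85,fy=2.85,interpolation=cv2.INTER_CUBIC) for i in(a,b)]))
```

```text
{'clock': np.float64(1.5), 'eef_pos': array([ 510.524, -212.436,   52.094]), 'eef_rot': array([-3.135e+00,  1.000e-03,  1.008e+00]), 'finger_gap': np.float64(81.412), 'wrist_force': array([ 0.036,  0.028, -0.235])}
```

View pics/c1.png

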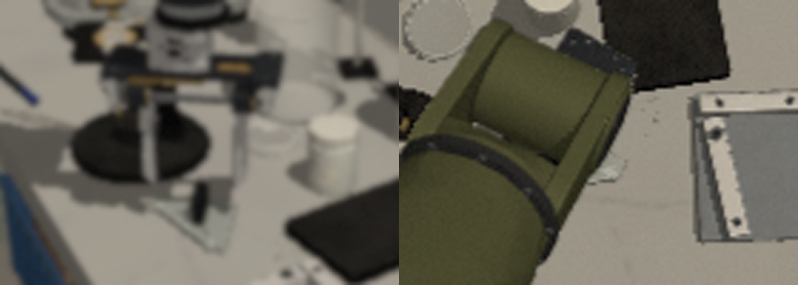

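The scene crop shows both fingertips straddling the grip, at (150,180) and (243,178) with the grip at (200,203). I go down.

Call:
servo_tool(
  motion=[
    [[0,0,-0.05,0,0,0,0.5],[0,0,-0.082,0,0,0,0.5],[0,0,-0.082,0,0,0,0.5],[0,0,-0.082,0,0,0,0.5]],
  ],
)

```text
clock: 2.0
eef_pos: [513.1, -213.8, 16.2]
eef_rot: [3.14, -0.0, 1.008]
wrist_force: [-0.0, -0.8, 0.6]
finger_gap: 47.8
finger_force: 0.0
```

Call:
servo_tool(
  motion=[
    [[0,0,-0.004,0,0,0,0.5],[0,0,-0.004,0,0,0,0.8],[0,0,-0.004,0,0,0,1],[0,0,-0.004,0,0,0,1],[0,0,-0.004,0,0,0,1],[0,0,-0.004,0,0,0,1],[0,0,-0.004,0,0,0,1],[0,0,-0.004,0,0,0,1],[0,0,-0.004,0,0,0,1]],
  ],
  newtons=40,
)

```text
clock: 2.9
eef_pos: [512.5, -213.5, 12.6]
eef_rot: [3.141, -0.0, 1.008]
wrist_force: [0.7, -1.3, 1.7]
finger_gap: 13.3
finger_force: 40.0
```

Call:
servo_tool(
  motion=[
    [[0,0,0.04,0,0,0,1],[0,0,0.1,0,0,0,1],[0,0,0.16,0,0,0,1],[0,-0.07,0.16,0,0,0.04,1],[0,-0.15,0.16,0,0,0.08,1],[-0.005,-0.23,0.16,0,0,0.12,1],[-0.01,-0.31,0.16,0,0,0.15,1],[-0.015,-0.39,0.16,0,0,0.182,1],[-0.015,-0.453,0.16,0,0,0.182,1],[-0.015,-0.453,0.16,0,0,0.182,1]],
  ],
)

```text
clock: 3.9
eef_pos: [503.4, -442.9, 91.1]
eef_rot: [-3.14, -0.001, 1.576]
wrist_force: [0.1, -0.1, -3.2]
finger_gap: 13.4
finger_force: 40.0
```

Call:
servo_tool(
  motion=[
    [[0,0,0,0,0,0,1],[0,0,0,0,0,0,1]],
  ],
)

```text
clock: 4.1
eef_pos: [504.8, -438.8, 91.9]
eef_rot: [-3.141, -0.001, 1.58]
wrist_force: [0.7, 0.2, -3.6]
finger_gap: 13.7
finger_force: 40.0
```

Run:
```python
from h import *
c=cam('scene'); t=cam('top')
a=c['frame'][140:300,200:360];b=t['frame'][160:260,240:400]
save('c2.png',np.hstack([cv2.resize(i,(400,int(400*i.shape[0]/160)),interpolation=cv2.INTER_CUBIC)[:250 if i is b else 400] if i is a else cv2.copyMakeBorder(cv2.resize(i,(400,250),interpolation=cv2.INTER_CUBIC),0,150,0,0,cv2.BORDER_CONSTANT) for i in(a,b)]))
```

```text
(no output)
```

View pics/c2.png

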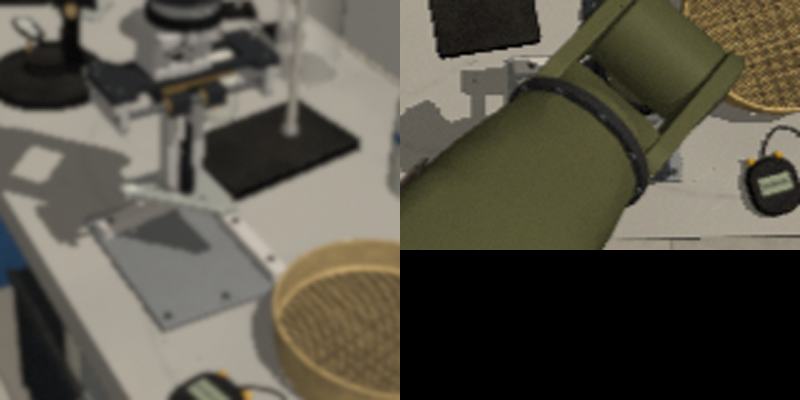

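The square is held level, with its edges parallel to the jig, above the plate. I lower it to contact.

Call:
servo_tool(
  motion=[
    [[0,0,-0.05,0,0,0,1],[0,0,-0.1,0,0,0,1],[0,0,-0.13,0,0,0,1],[0,0,-0.134,0,0,0,1],[0,0,-0.136,0,0,0,1],[0,0,-0.138,0,0,0,1],[0,0,-0.138,0,0,0,1],[0,0,-0.138,0,0,0,1]],
  ],
)

```text
clock: 5.0
eef_pos: [505.1, -440.1, 24.2]
eef_rot: [3.141, 0.001, 1.579]
wrist_force: [0.2, -0.3, -3.5]
finger_gap: 13.3
finger_force: 40.0
```

Call:
servo_tool(
  motion=[
    [[0,0,-0.001,0,0,0,1],[0,0,-0.002,0,0,0,1],[0,0,-0.002,0,0,0,1],[0,0,-0.002,0,0,0,1]],
  ],
)

```text
clock: 5.4
eef_pos: [504.9, -440.0, 22.7]
eef_rot: [3.141, 0.0, 1.58]
wrist_force: [0.3, 0.3, -1.7]
finger_gap: 14.0
finger_force: 40.0
```

Call:
servo_tool(
  motion=[
    [[0,0,-0.001,0,0,0,1],[0,0,-0.002,0,0,0,1],[0,0,-0.002,0,0,0,1],[0,0,-0.002,0,0,0,1]],
  ],
)

```text
clock: 5.8
eef_pos: [504.9, -440.0, 22.6]
eef_rot: [3.141, 0.0, 1.58]
wrist_force: [-4.3, 3.9, 9.0]
finger_gap: 13.7
finger_force: 40.0
```

It touches the plate, so I ease off slightly and slide towards the fence.

Call:
servo_tool(
  motion=[
    [[0,0,0.001,0,0,0,1],[0.01,0,0.001,0,0,0,1],[0.02,0,0.001,0,0,0,1],[0.03,0,0.001,0,0,0,1],[0.033,0,0.001,0,0,0,1],[0.033,0,0.001,0,0,0,1]],
  ],
)

```text
clock: 6.4
eef_pos: [522.0, -440.3, 22.6]
eef_rot: [3.141, 0.001, 1.58]
wrist_force: [-1.7, -0.6, 6.2]
finger_gap: 14.4
finger_force: 40.0
```

Call:
servo_tool(
  motion=[
    [[0.002,0,0,0,0,0,1],[0.004,0,0,0,0,0,1],[0.004,0,0,0,0,0,1]],
  ],
)

```text
clock: 6.7
eef_pos: [523.7, -440.3, 22.6]
eef_rot: [3.141, 0.001, 1.579]
wrist_force: [-3.9, -0.3, 5.9]
finger_gap: 13.6
finger_force: 40.0
```

Call:
servo_tool(
  motion=[
    [[0.002,0,0,0,0,0,1],[0.003,0,0,0,0,0,1],[0.003,0,0,0,0,0,1]],
  ],
)

```text
clock: 7.0
eef_pos: [525.1, -440.3, 22.6]
eef_rot: [3.141, 0.001, 1.579]
wrist_force: [-4.7, -0.4, 6.3]
finger_gap: 13.8
finger_force: 40.0
```

Call:
servo_tool(
  motion=[
    [[0.002,0,0,0,0,0,1],[0.003,0,0,0,0,0,1],[0.003,0,0,0,0,0,1]],
  ],
)

```text
clock: 7.3
eef_pos: [525.9, -440.4, 22.6]
eef_rot: [-3.141, 0.001, 1.579]
wrist_force: [-9.4, 0.8, 9.2]
finger_gap: 13.7
finger_force: 40.0
```

Call:
servo_tool(
  motion=[
    [[0.001,0,0,0,0,0,1],[0.002,0,0,0,0,0,1],[0.002,0,0,0,0,0,1]],
  ],
)

```text
clock: 7.6
eef_pos: [526.0, -440.4, 22.7]
eef_rot: [-3.139, -0.0, 1.579]
wrist_force: [-17.8, 2.6, 12.3]
finger_gap: 13.7
finger_force: 40.0
```

The fence is touched at TCP x = 526. I ease off and slide towards the stop.

Call:
servo_tool(
  motion=[
    [[-0.002,0,0,0,0,0,1],[-0.002,0.01,0,0,0,0,1],[-0.002,0.02,0,0,0,0,1],[-0.002,0.03,0,0,0,0,1],[-0.002,0.04,0,0,0,0,1],[-0.002,0.044,0,0,0,0,1],[-0.002,0.044,0,0,0,0,1]],
  ],
)

```text
clock: 8.3
eef_pos: [525.7, -419.4, 22.7]
eef_rot: [-3.141, 0.003, 1.579]
wrist_force: [-9.1, -7.1, 6.2]
finger_gap: 13.8
finger_force: 40.0
```

Call:
servo_tool(
  motion=[
    [[0,0.002,0,0,0,0,1],[0,0.004,0,0,0,0,1],[0,0.006,0,0,0,0,1],[0,0.006,0,0,0,0,1]],
  ],
)

```text
clock: 8.7
eef_pos: [525.7, -416.8, 22.7]
eef_rot: [-3.141, 0.003, 1.579]
wrist_force: [-10.2, -8.5, 4.7]
finger_gap: 13.7
finger_force: 40.0
```

Run:
```python
from h import *
s=manip.read_state(); print({k:np.round(s[k],3) for k in('clock','eef_pos','eef_rot','wrist_force','moment')})
c=cam('scene'); save('c3.png',cv2.resize(c['frame'][195:285,220:330],None,fx=6,fy=6,interpolation=cv2.INTER_CUBIC))
```

```text
{'clock': np.float64(8.7), 'eef_pos': array([ 525.682, -416.837,   22.714]), 'eef_rot': array([-3.141e+00,  3.000e-03,  1.579e+00]), 'wrist_force': array([-10.199,  -8.51 ,   4.731]), 'moment': array([-1.568,  1.662,  0.048])}
```

View pics/c3.png

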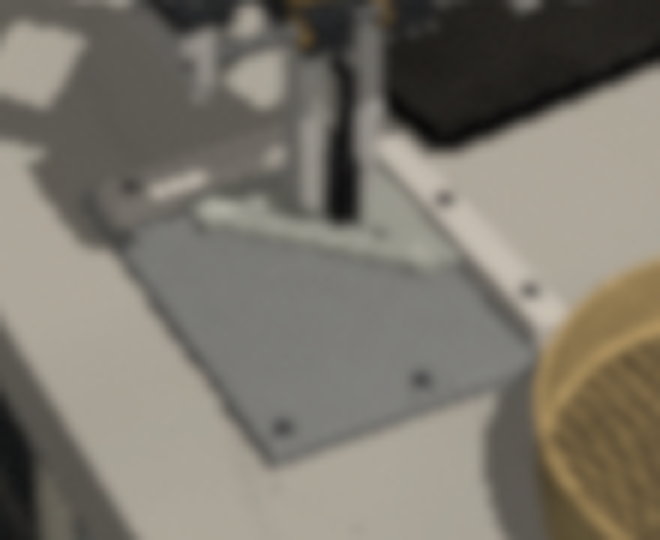

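The crop shows the square flat, flush on the fence with its end at (430,260), and its near tip at (205,210) pushing the stop. I keep pressing.

Call:
servo_tool(
  motion=[
    [[0,0.002,0,0,0,0,1],[0,0.004,0,0,0,0,1],[0,0.004,0,0,0,0,1]],
  ],
)

```text
clock: 9.05
eef_pos: [525.7, -414.8, 22.7]
eef_rot: [-3.141, 0.003, 1.579]
wrist_force: [-9.0, -9.0, 5.3]
finger_gap: 13.6
finger_force: 40.0
```

Call:
servo_tool(
  motion=[
    [[0,0.002,0,0,0,0,1],[0,0.004,0,0,0,0,1],[0,0.004,0,0,0,0,1]],
  ],
)

```text
clock: 9.35
eef_pos: [525.7, -413.6, 22.8]
eef_rot: [-3.142, 0.005, 1.579]
wrist_force: [-9.0, -13.7, 4.5]
finger_gap: 13.5
finger_force: 40.0
```

Call:
servo_tool(
  motion=[
    [[0,0.002,0,0,0,0,1],[0,0.003,0,0,0,0,1],[0,0.003,0,0,0,0,1]],
  ],
)

```text
clock: 9.65
eef_pos: [525.7, -413.4, 23.0]
eef_rot: [3.141, 0.007, 1.578]
wrist_force: [-7.9, -20.5, 0.5]
finger_gap: 13.7
finger_force: 40.0
```

Call:
servo_tool(
  motion=[
    [[0,0,-0.002,0,0,0,1],[0.001,0,-0.003,0,0,0,1],[0.001,0,-0.003,0,0,0,1],[0.001,0,-0.003,0,0,0,1]],
  ],
)

```text
clock: 10.05
eef_pos: [525.7, -413.6, 22.8]
eef_rot: [3.141, 0.007, 1.578]
wrist_force: [-16.8, -17.4, 15.1]
finger_gap: 14.2
finger_force: 40.0
```

Run:
```python
from h import *
s=manip.read_state(); print({k:np.round(s[k],4) for k in('clock','eef_pos','eef_rot','wrist_force','moment','finger_force')})
c=cam('scene');t=cam('top')
a=cv2.resize(c['frame'][195:270,225:305],(640,600),interpolation=cv2.INTER_CUBIC); save('c4.png',a)
P=cloud(c);x,y,z=P[...,0],P[...,1],P[...,2]
m=(x>430)&(x<545)&(y<-355)&(y>-400)&(z>19)&(z<30)
print(m.sum()); 
if m.sum()>20: print(rect(P[m]))
```

```text
{'clock': np.float64(10.05), 'eef_pos': array([ 525.7173, -413.5721,   22.7862]), 'eef_rot': array([3.1415, 0.0068, 1.5782]), 'wrist_force': array([-16.8248, -17.3518,  15.1038]), 'moment': array([-3.1639,  3.1486,  0.1373]), 'finger_force': np.float64(40.0081)}
185
(array([ 479.8, -378.9,   92.5,   38.1]), 'dir', 0.056, 'n', 185)
```

View pics/c4.png

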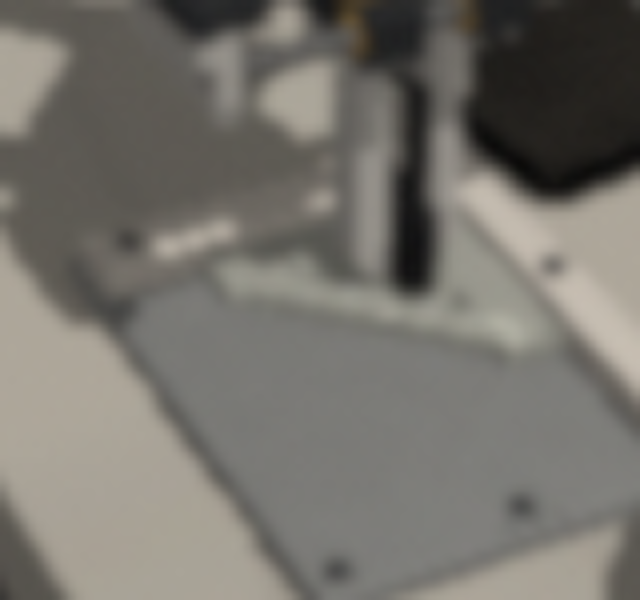

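Run:
```python
from h import *
import pickle
t=pickle.load(open('top0.pkl','rb')); s=pickle.load(open('scene0.pkl','rb'))
q=lambda X,Y:(205+X/5-.4,172+Y/5-.4); r=lambda X,Y:(225+X/8-.45,195+Y/8-.45)
for n,p in[('pivot',(431,125)),('hole',(468,279)),('fence mid',(559,66)),('plate1',(712,172)),('plate2',(721,284))]: print(n,pix(t,*q(*p),z=24 if 'pl' not in n else 10).round(1))
for n,p,z in[('hole now',(128,240),24),('fence mid',(553,265),24),('plate1',(520,506),10),('plate2',(337,570),10),('plate near L',(122,320),10),('stop near bottom corner',(100,305),14)]: print(n,pix(s,*r(*p),z=z).round(1))
```

```text
pivot [ 537.9 -367.2   24. ]
hole [ 450.2 -384.    24. ]
fence mid [ 570.2 -441.5   24. ]
plate1 [ 509.2 -527.4   10. ]
plate2 [ 445.4 -527.9   10. ]
hole now [ 448.  -369.9   24. ]
fence mid [ 570.1 -444.2   24. ]
plate1 [ 509.6 -529.4   10. ]
plate2 [ 445.7 -530.2   10. ]
plate near L [ 435.6 -392.2   10. ]
stop near bottom corner [ 430.3 -386.3   14. ]
```

In top-view coordinates the stop's hole has moved to y ≈ -367.6, level with the pivot at -367.2. That makes the bar's yaw about 0.004, against about 0.008 for the jig, so the stop is true. I let it settle, then hand in.

Call:
servo_tool(
  motion=[
    [[0,0,0,0,0,0,1],[0,0,0,0,0,0,1],[0,0,0,0,0,0,1],[0,0,0,0,0,0,1]],
  ],
)

```text
clock: 10.55
eef_pos: [525.7, -413.6, 22.8]
eef_rot: [3.141, 0.007, 1.578]
wrist_force: [-16.6, -17.6, 14.3]
finger_gap: 13.5
finger_force: 40.0
```

```bash
python3 -c "
from cell import manip
s=manip.read_state();print(s['eef_pos'],s['eef_rot'],s['wrist_force']);print(manip.sign_off())"
```

```text
[ 525.72812276 -413.55832131   22.76790515] [3.14144593 0.00676134 1.5781686 ] [-16.59071873 -17.60732314  14.27778947]
the job is handed in; nothing more can be done
None
```

I handed the job in with the square still gripped, flat on the plate and pressed into the corner at about 17 N towards both the fence and the stop; the stop measured within about 0.01 rad of square, and sign-off returned no verdict.

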